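Open a sprung frame clamp to its marker and hold it

ROBOT

A 6-joint arm with a two-finger parallel gripper is mounted at the origin on the work surface. World frame = base frame: x ahead of the robot, y to its left, z up, the work surface at z = 0. Lengths are in mm, angles in degrees, forces in N, time in s.
With the tool pointing down it reaches from about 300 to 850 mm from the base axis. Payload 4.2 kg.
Tool frame: the origin (TCP) lies midway between the tips of the shut fingers; the grasp point (between the pads) lies 19 mm behind it; z points along the fingers, y is the line along which they close (so a half turn about z gives the same grasp; the last joint's range is limited). The gripper opens to 91 mm and grips with 3 to 60 N. Pads are 32 mm wide; open, the fingers measure 118 mm over their backs; the gripper's body (76 mm by 178 mm) begins 60 mm behind the grasp point.
Start: joints at [68.125, 18.312, 89.639, -0, 72.044, -1.146], TCP at [203.529, 537.791, 213.976] pointing down, gripper open.
Joint ranges: [-177.97, 177.97], [-48.28, 115.42], [12.27, 149.76], [-77.06, 257.06], [2.81, 150.46], [-146.56, 146.56]. Speed limits (degrees/s): [147.25, 147.25, 180, 180, 180, 180].

INTERFACE

Orientations are given as [roll, pitch, yaw] about the fixed x, y, z axes, in that order (R = Rz(yaw) Ry(pitch) Rx(roll)).
In Python, from workcell import env gives the robot as it stands.
- The arm moves only by the shell command python3 -m jog 'ROWS' [FORCE]. ROWS is a JSON object of lists of equal length, an entry for each row: "jaw": the finger opening in mm, from 0 to 91.2; "slide": the shift along the tool's x, y, z in units of 30 mm (1.0 is 30 mm), a list of three; "spin": the turn about the tool's z in units of 8 degrees (1.0 is 8 degrees). In form: {"jaw": [jaw, ...], "slide": [[dx, dy, dz], ...], "spin": [spin, ...]}. A call has 1 to 10 rows; each row shifts and turns the commanded pose from where the row before left it, along the tool's axes as they then stand; what a row does not reach is not made up. A row lasts 1/10 s, in which the tool goes at most 50 mm and 8.59 degrees, less where a joint would pass 70% of its speed; a pose out of reach is approached as far as the arm can. A call is refused whole if a number of a shift passes 1 or a number of a turn 1, either way. A call with a gripper value outside its range is refused whole. The fingers move at their own pace and stop on an object; FORCE is the grip in N (left out, the last holds). Time passes only in rows, so rows that do not move let the fingers close. It gives the time, the measured TCP pose, the force, the opening and the grip force at its end, in the units of the state.
- env.state(): the state, without advancing time (a new reading comes with each control period).
- env.grab_frame(name): name is "scene" or "side" or "wrist"; returns the picture (384x512x3 uint8, red, green, blue); there is no depth.
- env.camera_model(name): a dict with "fx", "fy", "cx", "cy" (pixels), "D" ([k1, k2, p1, p2, k3] as OpenCV has them; the pictures are not rectified), "camera_from_world" (4x4, takes a point from world to camera coordinates). Camera axes: x right, y up, looking along -z (the intrinsics and any distortion apply to the point x, -y, -z); pixel columns grow to the right and rows downward; lengths in mm; the calibration is good to about 2 mm. A picture is of the moment at which its call begins: read the wrist's pose just before it. camera_model takes no time and is no camera call; for the wrist camera it gives the pose at the moment of the call.
- env.job_done(): hands the job in; it is judged then, once.
The state is a dict: "time_s": time; "qpos": joint angles; "qvel": joint speeds; "effort": joint torques, N m; "ee_pos": TCP position; "ee_rot": TCP orientation; "force": force on the tool from outside, world axes, zero at the start; "torque": the same for the moment, N m; "gripper_width": finger opening in mm; "gripper_force": force on a finger pad.
Only numpy, scipy, OpenCV 4.12 (cv2) and the standard library are available. Lean on these libraries where they do the work, as an engineer would, in place of code of your own. Each camera call takes 0.05 s, during which the arm holds its last target. There are 200 camera calls.

TASK

Free the little frame clamp on the green board by turning its lock lever a full quarter turn to the open stop, and leave it open. Then take the upright wooden jaw plate on the end of the sprung rod and pull it straight out until its pointer stands exactly over the marker clip on the rule. Finish while still gripping the jaw plate and holding it there against the spring, ready for a frame to be laid in; leave the loose frame, bottle and screwdriver where they are.

Things in the scene. Friction and masses are not known exactly. Their poses are not given: they have to be found in the camera images.
- clamp: Fixed frame clamp: green board (x -80 to 110, y -220 to 150 mm, 18 thick) with an aluminium housing (44 wide, y -15 to 135, top at 85 mm), a fixed wooden jaw at y -20 (66 wide, 14 thick, top at 90 mm) and a steel rule. Origin on the table under the rod's axis. Its y axis runs along the rod, which comes out towards its -y. Place and yaw vary.
- lock (a joint): Lock lever on the housing, hinge about the vertical through lock_axis, rad. 0 = closed stop, lever across the rod, pointing to the clamp's -x; 1.57 = open stop, lever along the rod, pointing to the clamp's +y. Opens clockwise from above, stays where left (about 1.2 N at the knob turns it), starts at 0 to 0.2. Below about 1.2 it blocks the rod after some 5 mm.
- lock_axis (a point): Point on the fixed vertical axis of the lock lever, 120 mm above the table, at x 0, y +60 mm of the clamp.
- lock_knob (a point): Middle of the upright round black knob on the end of the lock lever: 16 mm across, 40 mm tall (98 to 138 mm above the table; this point at 125 mm), 70 mm from the lever's axis, turning with the lever. The steel lever arm below is 13 mm wide, its top 98 mm above the table.
- rod (a joint): How far the sprung rod is pulled out of the housing, in m, 0 = home (drawn in by its spring), 0.110 = end of travel. The inner spring pulls back with 5 N at 0, rising by 1 N for every 10 mm. It moves along the clamp's -y.
- jaw_grip (a point): Grip point on the sprung jaw, an upright wooden plate on the rod's end (rod 14 mm thick, axis 60 mm above the table): 66 mm wide along the clamp's x, 14 mm thick along its y (pinch it so), from 43 to 121 mm above the table. This point: mid-thickness, 105 mm up, above the rod. Home: clamp x 0, y -100 mm, 66 mm free to the fixed jaw.
- pointer (a point): Tip of the thin dark wire pointer (5 mm thick) that sticks out of the sprung jaw plate's side over the rule and moves with it: at clamp x +85 mm, level with the middle of the plate's thickness, 52 mm above the table.
- clip: Dark steel marker clip fixed on the rule, 26 x 12 mm, with a thin upright ridge (3 mm thick, top 44 mm above the table). Origin in the middle of its underside, under the ridge; axes as the clamp's. It is at clamp x 85 mm, 55 to 85 mm further along the clamp's -y than the pointer at home. The pointer passes 5 mm above the ridge and is right when straight above it.
- frame: Bystander: loose flat wooden frame, 90 x 120 x 10 mm, origin in the middle of its underside.
- spray: Bystander: standing bottle, 56 mm across, 130 mm tall, origin in the middle of its underside.
- screwdriver: Bystander: screwdriver lying on the table, about 200 mm long along its x, handle to its -x.

How it is judged:
By the outcome, as a careful person would: the job done as asked, in the order asked, and still so for the second after the job is handed in, while the arm keeps its last pose, push and grip.
It also fails if it takes over 45 s, if anything falls off the work surface, if the arm or the gripper's body presses on something with over 40 N, if the wrist force passes 120 N, or if a joint passes its speed limit or range.

## Working session

There is one attempt and no reset: what is moved stays moved. The work goes in short steps, Python scripts to look and compute and a shell command to move; the robot and the scene stay as the last step left them, time stands still between calls to the robot, and variables do not carry over. Pictures are saved under pics/ and viewed, at most 10 in all, crops included, and the job is handed in when it is done.

```bash
ls; mkdir -p pics
python3 - <<'E'
from workcell import env
import cv2,numpy as np
for n in ("scene","side"):
    cv2.imwrite(f"pics/{n}0.png",env.grab_frame(n)[:,:,::-1])
    m=env.camera_model(n);print(n,m["fx"],m["D"],np.linalg.inv(m["camera_from_world"])[:3,3])
s=env.state();print(s["ee_pos"],s["ee_rot"],s["time_s"],s["force"],s["gripper_width"])
E
```

```text
pics
scene 419.5873611897142 [-0.04528313  0.          0.          0.          0.        ] [1017.39946526 -492.48436429  689.9751383 ]
side 373.794252945277 [-0.06192515  0.          0.          0.          0.        ] [378.84389657 760.37449149 583.27563381]
[203.35827978 537.35625222 213.19391013] [-1.79908348e+02 -3.69619701e-03  1.59270932e+02] 0.1 [-0.15637832  0.36622582  0.42167324] 91.28417304133674
```

View pics/scene0.png

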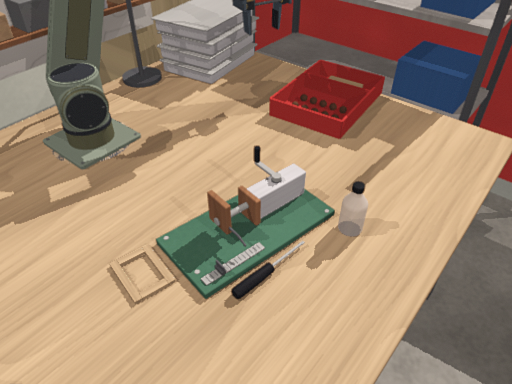

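View pics/side0.png

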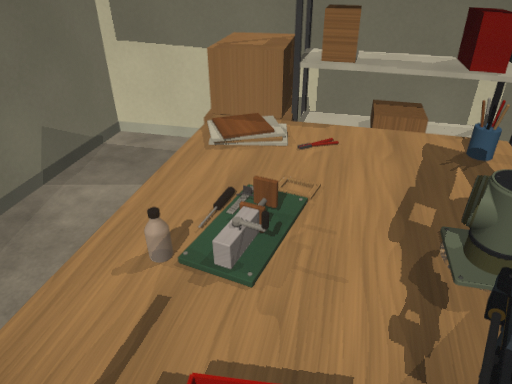

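```bash
cat > h.py <<'E'
from workcell import env
import cv2,numpy as np
def K(m): return np.array([[m["fx"],0,m["cx"]],[0,m["fy"],m["cy"]],[0,0,1.]])
def ray(m,uv):
    p=cv2.undistortPoints(np.array(uv,float).reshape(-1,1,2),K(m),np.array(m["D"])).reshape(-1,2)
    T=np.linalg.inv(m["camera_from_world"])
    d=np.c_[p[:,0],-p[:,1],-np.ones(len(p))]@T[:3,:3].T
    return T[:3,3],d
def plane(m,uv,z):
    o,d=ray(m,uv); return o+d*((z-o[2])/d[:,2])[:,None]
def proj(m,P):
    P=np.atleast_2d(P); T=m["camera_from_world"]; c=P@T[:3,:3].T+T[:3,3]
    return cv2.projectPoints(c*[1,-1,-1],np.zeros(3),np.zeros(3),K(m),np.array(m["D"]))[0].reshape(-1,2)
def two(m1,a,m2,b):
    o1,d1=ray(m1,[a]);o2,d2=ray(m2,[b]);d1=d1[0];d2=d2[0]
    s=np.linalg.lstsq(np.c_[d1,-d2],o2-o1,rcond=None)[0]
    p,q=o1+s[0]*d1,o2+s[1]*d2
    return (p+q)/2,np.linalg.norm(p-q)
def green(im):
    h=cv2.cvtColor(im,cv2.COLOR_RGB2HSV)
    k=cv2.inRange(h,(60,100,30),(95,255,255))
    k=cv2.morphologyEx(k,cv2.MORPH_OPEN,np.ones((3,3)))
    n,l,s,_=cv2.connectedComponentsWithStats(k)
    return l==1+np.argmax(s[1:,4])
E
python3 - <<'E'
from h import *
for n,c in (("scene",(140,130,350,300)),("side",(170,160,330,285))):
    im=cv2.imread(f"pics/{n}0.png")[:,:,::-1];m=env.camera_model(n)
    g=green(im.copy());v,u=np.nonzero(g)
    P=plane(m,np.c_[u,v],18)[:,:2].astype(np.float32)
    r=cv2.minAreaRect(P);print(n,g.sum(),r,cv2.boxPoints(r).round(0).tolist())
    x0,y0,x1,y1=c
    cv2.imwrite(f"pics/{n}0c.png",cv2.resize(np.ascontiguousarray(im[y0:y1,x0:x1,::-1]),None,fx=3.7,fy=3.5,interpolation=cv2.INTER_CUBIC))
a=cv2.imread("pics/scene0c.png");b=cv2.imread("pics/side0c.png");print(a.shape,b.shape)
E
```

```text
Traceback (most recent call last):
  File "h.py", line 24, in green
    return l==1+np.argmax(s[1:,4])
                ~~~~~~~~~^^^^^^^^^
ValueError: attempt to get argmax of an empty sequence
```

Run:
```python
from h import *
for n,p in (("scene",(190,245)),("side",(290,220))):
    im=cv2.imread(f"pics/{n}0.png");h=cv2.cvtColor(im,cv2.COLOR_BGR2HSV)
    print(n,im[p[1],p[0]],h[p[1]-2:p[1]+3,p[0]].tolist())
s=open('h.py').read().replace("(60,100,30),(95,255,255)","(60,100,30,0),(95,255,255,0)")
open('h.py','w').write(s)
for n,c in (("scene",(140,130,350,300)),("side",(170,160,330,285))):
    im=cv2.imread(f"pics/{n}0.png")[:,:,::-1];m=env.camera_model(n)
    x0,y0,x1,y1=c
    cv2.imwrite(f"pics/{n}0c.png",cv2.resize(np.ascontiguousarray(im[y0:y1,x0:x1,::-1]),None,fx=3.5,fy=3.5,interpolation=cv2.INTER_CUBIC))
    h=cv2.cvtColor(im.copy(),cv2.COLOR_RGB2HSV);print(h[p[1],p[0]])
    g=green(im.copy());v,u=np.nonzero(g)
    P=plane(m,np.c_[u,v],18)[:,:2].astype(np.float32)
    r=cv2.minAreaRect(P);print(n,g.sum(),r,cv2.boxPoints(r).round(0).tolist())
```

```text
scene [69 87 58] [[71, 85, 87], [72, 86, 86], [71, 85, 87], [71, 83, 86], [71, 88, 84]]
side [52 74 51] [[61, 76, 70], [63, 80, 73], [61, 79, 74], [63, 81, 76], [60, 73, 73]]
[ 72  83 132]Traceback (most recent call last):
  File "<stdin>", line 12, in <module>
  File "h.py", line 24, in green
    return l==1+np.argmax(s[1:,4])
                ~~~~~~~~~^^^^^^^^^
    return _wrapfunc(a, 'argmax', axis=axis, out=out, **kwds)
    return bound(*args, **kwds)
ValueError: attempt to get argmax of an empty sequence
```

View pics/scene0c.png

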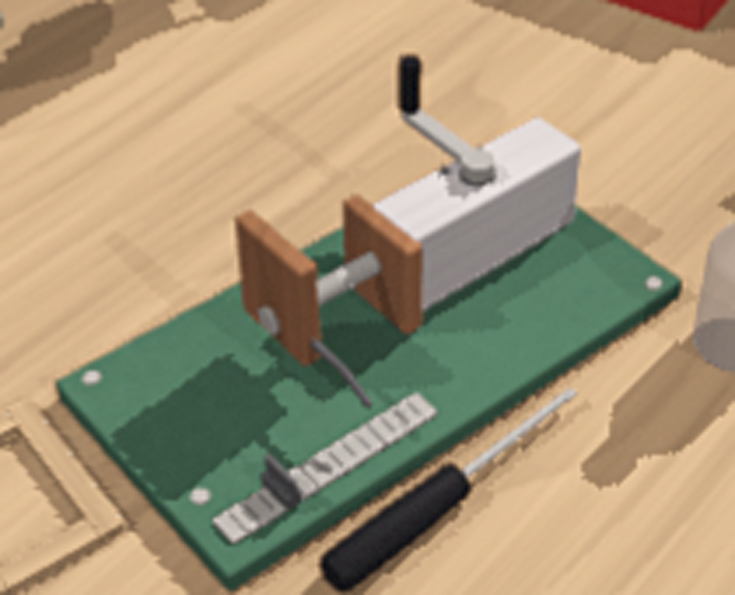

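The crop shows (full-image pixels) the knob at about (257,147)–(257,161), the pointer tip at (245,245), the clip ridge at about (217–225,261–273), and board top corners at (157,240), (206,295) and (335,211).

```bash
sed -i 's/(60,100,30,0),(95,255,255,0)/(52,55,20),(95,255,255)/' h.py
python3 - <<'E'
from h import *
for n,c in (("scene",(140,130,350,300)),("side",(170,160,330,285))):
    im=cv2.imread(f"pics/{n}0.png")[:,:,::-1];m=env.camera_model(n)
    g=green(im.copy());v,u=np.nonzero(g)
    P=plane(m,np.c_[u,v],18)[:,:2].astype(np.float32)
    r=cv2.minAreaRect(P);print(n,g.sum(),r,cv2.boxPoints(r).round(0).tolist())
E
```

```text
scene 7089 ((592.3154907226562, 6.68475341796875), (369.80108642578125, 194.04054260253906), 78.97261810302734) [[462.0, -156.0], [652.0, -193.0], [723.0, 170.0], [532.0, 207.0]]
side 3549 ((587.22216796875, 20.790084838867188), (377.31695556640625, 190.08489990234375), 79.67665100097656) [[460.0, -148.0], [647.0, -182.0], [715.0, 189.0], [528.0, 223.0]]
```

Run:
```python
from h import *
m=env.camera_model("scene");f=lambda p:[140+(p[0]+.5)/3.5-.5,130+(p[1]+.5)/3.5-.5]
pts=[((60,385),18,(-80,-220)),((230,578),18,(110,-220)),((682,282),18,(110,150)),((368,402),52,(85,-100)),
((240,216),121,(-33,-107)),((303,270),121,(33,-107)),((316,264),121,(33,-93)),((348,202),90,(-33,-27)),((408,252),90,(33,-27)),((421,242),90,(33,-13)),((540,118),85,(-22,135)),((580,150),85,(22,135))]
W=np.array([plane(m,[f(p)],z)[0,:2] for p,z,_ in pts]);C=np.array([c for *_,c in pts],float)
a,b=C-C.mean(0),W-W.mean(0)
th=np.arctan2((a[:,0]*b[:,1]-a[:,1]*b[:,0]).sum(),(a*b).sum());R=np.array([[np.cos(th),-np.sin(th)],[np.sin(th),np.cos(th)]])
t=W.mean(0)-R@C.mean(0);print(np.degrees(th),t);print((W-(C@R.T+t)).round(1).tolist())
k=lambda p,z:((plane(m,[f(p)],z)[0,:2]-t)@R).round(1)
print("knobtop",k((410,60),138),"bot",k((410,110),98),"ridge",k((268,457),44),k((297,500),44))
print(proj(env.camera_model("side"),[*np.r_[R@[-70,60]+t,138]]),"axis",R@[0,60]+t)
im=cv2.imread("pics/side0.png")
cv2.imwrite("pics/side0c.png",cv2.resize(im[160:285,170:330],None,fx=4.6,fy=4.6,interpolation=cv2.INTER_CUBIC))
```

```text
-11.022556223074478 [580.04832437  48.73662192]
[[6.3, 0.3], [0.6, 0.9], [-1.4, -4.0], [-2.2, 1.1], [2.6, 3.0], [-2.1, 4.5], [-2.4, -0.8], [4.0, 1.4], [-2.2, 1.7], [-4.4, -0.0], [1.9, -2.3], [-0.6, -5.6]]
knobtop [-70.5  60.3] bot [-69.8  59.9] ridge [  73.1 -164.4] [ 108.  -170.1]
[[264.70841001 211.69579247]] axis [591.52005004 107.6297413 ]
```

View pics/side0c.png

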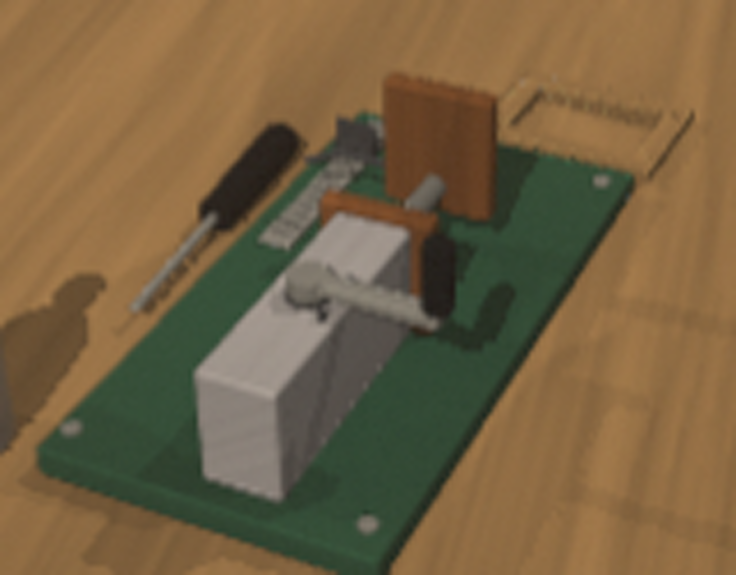

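The side crop shows the black knob at full-image (265,211), as the scene-based pose predicts, with the lever at about 0. I'll align the yaw with the clamp and fly to a point above the knob.

```bash
python3 -m jog '{"jaw":[60,60,60,60,60,60,60,60,60,60],"slide":[[0,0,0],[-0.4,-0.4,0],[-0.9,-0.8,0],[-0.94,-0.83,0],[-0.94,-0.83,0],[-0.94,-0.83,0],[-0.94,-0.83,0],[-0.94,-0.83,0],[-0.94,-0.83,0],[-0.94,-0.83,0]],"spin":[-0.6,-0.61,0,0,0,0,0,0,0,0]}'
python3 -m jog '{"jaw":[40,40,40,40,40,40,40,40],"slide":[[-0.94,-0.83,0],[-0.94,-0.83,0],[-0.94,-0.83,0],[-0.94,-0.83,0],[-0.8,-0.75,0],[-0.5,-0.45,0],[0,0,0],[0,0,0]],"spin":[0,0,0,0,0,0,0,0]}'
python3 - <<'E'
from h import *
s=env.state();m=env.camera_model("wrist");im=env.grab_frame("wrist")
np.save("w1.npy",m["camera_from_world"])
cv2.imwrite("pics/w1.png",im[:,:,::-1])
print(s["ee_pos"],s["ee_rot"],np.linalg.inv(m["camera_from_world"])[:3,3],m["fx"],m["D"])
E
```

```text
time_s: 1.1
ee_pos: [394.5, 283.9, 213.7]
ee_rot: [-180.0, -0.0, 169.0]
force: [0.2, 0.1, 0.3]
gripper_width: 60.1
gripper_force: 0.0
time_s: 1.9
ee_pos: [516.5, 123.2, 213.5]
ee_rot: [180.0, -0.1, 168.9]
force: [-0.6, 0.3, -0.1]
gripper_width: 40.2
gripper_force: 0.0
[516.54371808 123.15285275 213.47919439] [ 1.79993859e+02 -8.57622980e-02  1.68893919e+02] [441.77298393 137.27922497 383.76854114] 300.0724213684757 [-0.02498875  0.          0.          0.          0.        ]
```

View pics/w1.png

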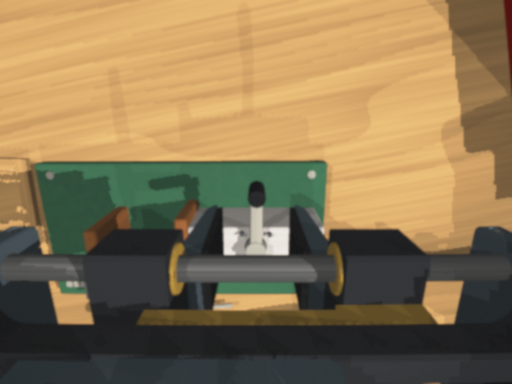

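The wrist view shows the knob at about (257,186)–(257,200) centred between the fingers. The board's -x edge runs from (37,164) to (326,162).

Run:
```python
from h import *
m=env.camera_model("wrist");im=cv2.imread("pics/w1.png")
g=green(im[:,:,::-1].copy())
U=np.arange(60,310,5);V=np.array([np.nonzero(g[:,u])[0].min()-.5 for u in U])
P=plane(m,np.c_[U,V],18);vx,vy,x0,y0=cv2.fitLine(P[:,:2].astype(np.float32),cv2.DIST_HUBER,0,.01,.01).ravel()
th=np.arctan2(vy,vx);th=th if vy>0 else th+np.pi
print("clamp yaw",np.degrees(th)-90,"pt",x0,y0)
rows=g[166:175];us=np.nonzero(rows.any(0))[0];print(us.min(),us.max())
y=np.array([np.cos(th),np.sin(th)]);x=np.array([y[1],-y[0]])
c=plane(m,[[us.min()-.5,170],[us.max()+.5,170]],18)[:,:2]@y
o=x*(np.array([x0,y0])@x+80)+y*((c[0]+220+c[1]-150)/2);print("length",c[1]-c[0],"origin",o)
k=cv2.inRange(im,(0,0,0),(45,45,45));n,l,s,ce=cv2.connectedComponentsWithStats(k[175:210,240:275]);print(s[1:].tolist())
for p,z in (([257,187],138),([257,203],98)): q=plane(m,[p],z)[0,:2];print(q,[(q-o)@x,(q-o)@y])
```

```text
clamp yaw -10.7845 pt 494.69754 50.73262
36 325
length 365.173593762415 origin [575.96943661  49.85865441]
[[9, 7, 15, 24, 287]]
[508.33592136 125.59790794] [np.float64(-80.61095463578746), np.float64(61.7462582681971)]
[535.55891183 120.45535676] [np.float64(-52.90652841947762), np.float64(61.78837940428115)]
```

Run:
```python
from h import *
m=env.camera_model("wrist")
o=np.array([578.5,49.3]);a=np.radians(-10.9);x=np.array([np.cos(a),np.sin(a)]);y=np.array([-x[1],x[0]])
for c,z in (((-70,60),138),((-70,60),98)): print(proj(m,[*(o+x*c[0]+y*c[1]),z]))
# blob ends: near edge of base (row 182 top) at z98, far edge of top (row 205.5) at z138
for p,z,d in (([257,181.5],98,8),([257,205.5],138,-8)):
  q=plane(m,[p],z)[0,:2]-o;print(q@x+d,q@y)
```

```text
[[255.11172428 201.90577773]]
[[255.20325663 189.21995116]]
-69.88722986393667 61.79497455716739
-74.72429257238589 61.621436170847446
```

```bash
python3 -m jog '{"jaw":[40,40,40,40,40,10,10,10,10],"slide":[[-0.13,0.03,0.8],[0,0,0.9],[0,0,0.9],[0,0,0.7],[0,0,0.28],[0,0,0],[0,0,0],[0,0,0],[0,0,0]],"spin":[0,0,0,0,0,0,0,0,0]}' 12
```

```text
time_s: 2.85
ee_pos: [521.7, 123.5, 107.8]
ee_rot: [179.9, 0.1, 169.0]
force: [-0.4, 0.6, 2.0]
gripper_width: 15.5
gripper_force: 12.0
```

Gripped at 15.5 mm, so the knob is held. Next I'll follow the arc.

```bash
python3 -m jog '{"jaw":[10,10,10,10,10,10,10,10,10,10],"slide":[[-0.03,0.365,0],[-0.085,0.355,0],[-0.14,0.34,0],[-0.19,0.31,0],[-0.24,0.28,0],[-0.28,0.24,0],[-0.31,0.19,0],[-0.34,0.14,0],[-0.355,0.085,0],[-0.365,0.03,0]],"spin":[0,0,0,0,0,0,0,0,0,0]}'
python3 -m jog '{"jaw":[10,10,10],"slide":[[0,0,0],[-0.05,0,0],[0,0,0]],"spin":[0,0,0]}'
```

```text
time_s: 3.85
ee_pos: [598.9, 178.0, 105.5]
ee_rot: [-179.7, -0.7, 168.9]
force: [-18.5, -3.7, 6.9]
gripper_width: 15.4
gripper_force: 12.0
time_s: 4.15
ee_pos: [599.8, 177.8, 105.4]
ee_rot: [-179.8, -0.7, 168.9]
force: [-13.6, -3.8, 5.8]
gripper_width: 15.4
gripper_force: 12.0
```

```bash
python3 -m jog '{"jaw":[40,40,40,40,40,40,40,40],"slide":[[0,0,0],[0,0,0],[0,0,0],[0,0,-0.8],[0,0,-0.9],[0,0,-0.9],[0.5,-0.9,0],[0.5,-0.9,0]],"spin":[0,0,0,0,0,0,0,0]}'
python3 - <<'E'
from h import *
ims=[]
for n,(u,v) in (("scene",(215,125)),("side",(180,170))):
    im=env.grab_frame(n)[:,:,::-1];ims.append(cv2.resize(im[v:v+100,u:u+110],None,fx=3.6,fy=3.6,interpolation=cv2.INTER_CUBIC))
cv2.imwrite("pics/lev.png",np.hstack(ims))
o=np.array([578.5,49.3]);a=np.radians(-10.9);x=np.array([np.cos(a),np.sin(a)]);y=np.array([-x[1],x[0]])
for n,(u,v) in (("scene",(215,125)),("side",(180,170))):
  for d in (90,80,70):
    d=np.radians(d);c=(-70*np.cos(d),60+70*np.sin(d))
    print(n,((proj(env.camera_model(n),[*(o+x*c[0]+y*c[1]),138])-[u,v])*3.6+[(n=="side")*396,0]).round())
E
```

```text
time_s: 4.95
ee_pos: [566.1, 131.5, 185.6]
ee_rot: [179.9, 0.2, 169.0]
force: [0.0, 0.3, -1.0]
gripper_width: 40.0
gripper_force: 0.0
scene [[306.  86.]]
scene [[291.  78.]]
scene [[274.  72.]]
side [[541. 186.]]
side [[560. 190.]]
side [[582. 192.]]
```

View pics/lev.png

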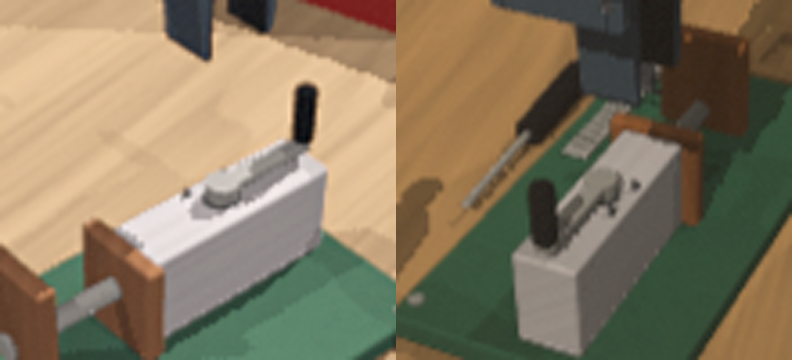

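The lever is at the open stop: the knob sits at the predicted 90° position in both views. I'll flip the wrist by 180° so its camera ends up over the rule, then go above the jaw.

```bash
python3 -m jog '{"jaw":[50,50,50,50,50,50,50,50,50,50],"slide":[[0,0,-0.5],[0,0,0],[0,0,0],[0,0,0],[0,0,0],[0,0,0],[0,0,0],[0,0,0],[0,0,0],[0,0,0]],"spin":[1,1,1,1,1,1,1,1,1,1]}'
python3 -m jog '{"jaw":[50,50,50,50,50,50,50,50,50,50],"slide":[[0,0,0],[0,0,0],[0,0,0],[0,0,0],[0,0,0],[0,0,0],[0,0,0],[0,0,0],[0,0,0],[0,0,0]],"spin":[1,1,1,1,1,1,1,1,1,1]}'
python3 -m jog '{"jaw":[50,50,50,50,50,50,50,50,50,50],"slide":[[0,0,0],[0,0,0],[0,0,0],[0.2,0.8,0],[0.2,1,0],[0.2,1,0],[0.2,1,0],[0.12,1,0],[0,0.7,0],[0,0.45,0]],"spin":[1,1,0.49,0,0,0,0,0,0,0]}'
python3 -m jog '{"jaw":[50,50],"slide":[[0,0,0],[0,0,0]],"spin":[0,0]}'
python3 - <<'E'
from h import *
s=env.state();m=env.camera_model("wrist");im=env.grab_frame("wrist")
np.save("w2.npy",m["camera_from_world"])
cv2.imwrite("pics/w2.png",im[:,:,::-1])
print(s["ee_pos"],s["ee_rot"],np.linalg.inv(m["camera_from_world"])[:3,3],s["qpos"])
E
```

```text
time_s: 6.05
ee_pos: [566.1, 132.0, 199.6]
ee_rot: [179.9, -0.1, 88.6]
force: [-0.2, 0.1, 0.7]
gripper_width: 50.0
gripper_force: 0.0
time_s: 7.05
ee_pos: [566.1, 132.0, 199.6]
ee_rot: [-179.9, -0.1, 8.6]
force: [-1.1, 0.7, 0.5]
gripper_width: 50.0
gripper_force: 0.0
time_s: 8.05
ee_pos: [559.0, -50.5, 199.5]
ee_rot: [-180.0, -0.1, -11.0]
force: [0.3, 0.3, -0.2]
gripper_width: 49.9
gripper_force: 0.0
time_s: 8.25
ee_pos: [558.6, -48.7, 199.6]
ee_rot: [-179.9, -0.0, -11.0]
force: [-0.1, 0.3, -0.1]
gripper_width: 49.9
gripper_force: 0.0
[558.56626468 -48.72925551 199.57065901] [-1.79940883e+02 -3.10665068e-02 -1.09732398e+01] [632.81740865 -63.86048686 369.77534823] [-6.19482864e+00  1.75494654e+01  9.29029372e+01  6.01268317e-02
  6.95117246e+01  9.47573675e+01]
```

View pics/w2.png

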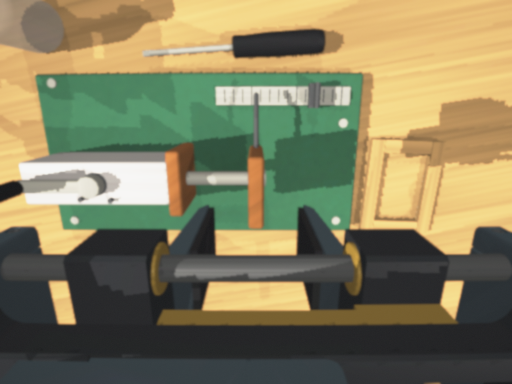

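The wrist view shows the whole clamp: pointer tip at about (256,95), clip at about (313,95), the jaw plate at column 256 centred between the fingers, and the lever along the rod.

Run:
```python
from h import *
m=env.camera_model("wrist");m["camera_from_world"]=np.load("w2.npy");im=cv2.imread("pics/w2.png")
g=cv2.cvtColor(im,cv2.COLOR_BGR2GRAY)
for v in (84,88,92,96,100,104): print(v,g[v,303:326].tolist())
for v in (93,96,100,110): print(v,g[v,249:264].tolist())
a=np.radians(-10.97);y=np.array([-np.sin(a),np.cos(a)])
for c in (312,313,314,315,316): print(c,(plane(m,[[256.5,98]],52)[0,:2]-plane(m,[[c,95]],44)[0,:2])@y)
```

```text
84 [112, 111, 112, 112, 109, 103, 101, 107, 107, 103, 100, 94, 97, 107, 114, 110, 98, 90, 86, 85, 85, 87, 87]
88 [203, 201, 196, 194, 181, 144, 109, 104, 105, 104, 100, 94, 98, 110, 115, 109, 101, 117, 143, 153, 151, 150, 154]
92 [199, 187, 168, 172, 172, 141, 112, 105, 105, 104, 99, 95, 100, 111, 114, 106, 102, 121, 143, 141, 125, 130, 147]
96 [195, 181, 161, 169, 168, 136, 109, 106, 104, 102, 98, 95, 102, 111, 112, 102, 105, 127, 144, 137, 122, 133, 147]
100 [193, 175, 161, 171, 163, 130, 113, 108, 104, 101, 97, 96, 104, 113, 111, 101, 110, 136, 144, 132, 125, 142, 153]
104 [190, 181, 178, 172, 151, 121, 110, 106, 104, 101, 95, 96, 107, 114, 110, 99, 106, 127, 137, 138, 138, 138, 138]
93 [226, 218, 201, 207, 210, 184, 151, 140, 162, 196, 207, 198, 211, 223, 226]
96 [227, 217, 199, 196, 181, 147, 119, 105, 114, 155, 186, 191, 210, 223, 226]
100 [226, 216, 197, 195, 180, 146, 119, 106, 114, 155, 186, 193, 210, 223, 226]
110 [126, 125, 123, 119, 116, 115, 111, 103, 95, 100, 115, 121, 123, 124, 126]
312 57.795240659382046
313 58.83795745127547
314 59.88076397682196
315 60.92366189312038
316 61.966652858834905
```

```bash
python3 -m jog '{"jaw":[50,50,50,50,50,4,4,4,4,4],"slide":[[0,0,0.7],[0,0,0.95],[0,0,0.95],[0,0,0.8],[0,0,0.38],[0,0,0],[0,0,0],[0,0,0],[0,0,0],[0,0,0]],"spin":[0,0,0,0,0,0,0,0,0,0]}' 40
```

```text
time_s: 9.3
ee_pos: [558.7, -49.1, 87.1]
ee_rot: [-179.9, -0.1, -11.0]
force: [0.3, 4.9, 2.6]
gripper_width: 13.7
gripper_force: 40.0
```

```bash
python3 -m jog '{"jaw":[4,4,4,4,4,4,4,4,4,4],"slide":[[0,0.1,0],[0,0.2,0],[0,0.3,0],[0,0.3,0],[0,0.3,0],[0,0.3,0],[0,0.25,0],[0,0.18,0],[0,0,0],[0,0,0]],"spin":[0,0,0,0,0,0,0,0,0,0]}'
python3 - <<'E'
from h import *
s=env.state();m=env.camera_model("wrist");im=env.grab_frame("wrist")
np.save("w3.npy",m["camera_from_world"])
cv2.imwrite("pics/w3.png",im[:,:,::-1])
print(s["ee_pos"],s["ee_rot"],np.linalg.inv(m["camera_from_world"])[:3,3])
cv2.imwrite("pics/w3c.png",cv2.resize(im[0:150,180:340,::-1],None,fx=4,fy=4,interpolation=cv2.INTER_CUBIC))
E
```

```text
time_s: 10.3
ee_pos: [548.0, -104.0, 87.0]
ee_rot: [-179.8, -0.1, -11.0]
force: [2.3, 10.4, 3.1]
gripper_width: 14.1
gripper_force: 40.0
[ 548.04629915 -104.01355819   87.04747703] [-1.79751815e+02 -1.09152780e-01 -1.10136073e+01] [ 621.93320666 -119.68337551  257.37515038]
```

View pics/w3c.png

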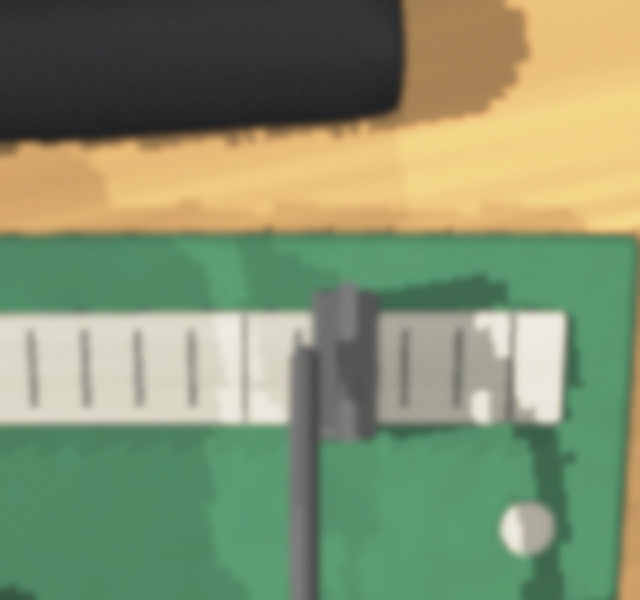

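The crop shows the pointer centred at crop column 304, left of the clip ridge at about 349. That leaves about 8 mm to pull.

Run:
```python
from h import *
m=env.camera_model("wrist");im=cv2.imread("pics/w3.png")
g=cv2.cvtColor(im,cv2.COLOR_BGR2GRAY)
for v in (76,84,88,96,104): print(v,g[v,250:278].tolist())
a=np.radians(-11);y=np.array([-np.sin(a),np.cos(a)])
f=lambda c,r:[180+(c+.5)/4-.5,(r+.5)/4-.5]
for c in (347,349): print((plane(m,[f(304,380)],52)[0,:2]-plane(m,[f(c,360)],44)[0,:2])@y)
```

```text
76 [121, 122, 121, 121, 121, 121, 119, 118, 118, 116, 113, 112, 111, 112, 115, 120, 123, 124, 117, 101, 89, 86, 86, 85, 82, 87, 89, 90]
84 [216, 215, 207, 182, 161, 176, 191, 178, 147, 122, 112, 111, 111, 109, 109, 111, 115, 112, 103, 92, 87, 86, 87, 98, 124, 151, 165, 167]
88 [212, 206, 186, 153, 124, 109, 100, 89, 87, 93, 103, 109, 110, 104, 91, 85, 85, 87, 86, 85, 85, 85, 87, 97, 122, 148, 161, 164]
96 [208, 195, 163, 133, 117, 110, 100, 88, 78, 83, 99, 107, 110, 107, 103, 102, 96, 89, 85, 82, 83, 85, 87, 96, 120, 145, 158, 161]
104 [219, 200, 163, 131, 117, 109, 100, 88, 78, 82, 97, 106, 109, 111, 115, 121, 123, 121, 111, 98, 88, 86, 88, 99, 123, 145, 153, 155]
7.262503425550134
7.601674060320405
```

```bash
python3 -m jog '{"jaw":[4,4,4,4,4,4],"slide":[[0,0.05,0],[0,0.1,0],[0,0.1,0],[0,0.0,0],[0,0,0],[0,0,0]],"spin":[0,0,0,0,0,0]}'
python3 - <<'E'
from h import *
s=env.state();m=env.camera_model("wrist");im=env.grab_frame("wrist")
print(s["ee_pos"],np.linalg.inv(m["camera_from_world"])[:3,3])
w=im[60:120,220:300,::-1]
sc=env.grab_frame("scene")[235:295,180:260,::-1]
cv2.imwrite("pics/fin.png",np.hstack([cv2.resize(w,None,fx=5,fy=5,interpolation=cv2.INTER_CUBIC),cv2.resize(sc,None,fx=5,fy=5,interpolation=cv2.INTER_CUBIC)]))
g=cv2.cvtColor(im,cv2.COLOR_RGB2GRAY)
for v in (76,80,84,96,104,115): print(v,g[v,246:270].tolist())
E
```

```text
time_s: 10.95
ee_pos: [546.7, -111.0, 87.0]
ee_rot: [-179.7, -0.1, -11.0]
force: [1.8, 11.0, 1.3]
gripper_width: 13.8
gripper_force: 40.0
[ 546.68034405 -110.96489307   87.02691082] [ 620.57839557 -126.69358005  257.3699196 ]
76 [119, 119, 118, 115, 111, 110, 111, 113, 118, 122, 123, 118, 106, 93, 85, 85, 85, 84, 81, 83, 86, 89, 90, 90]
80 [212, 199, 165, 129, 113, 110, 110, 114, 118, 122, 122, 118, 106, 92, 85, 84, 86, 92, 114, 145, 161, 166, 166, 166]
84 [189, 194, 165, 130, 113, 110, 110, 110, 113, 118, 121, 118, 108, 94, 86, 85, 85, 91, 115, 146, 162, 165, 166, 165]
96 [183, 187, 160, 127, 112, 110, 111, 114, 113, 107, 99, 87, 74, 71, 77, 83, 86, 93, 112, 136, 152, 158, 159, 155]
104 [198, 187, 156, 125, 111, 109, 111, 113, 113, 108, 99, 86, 74, 71, 78, 83, 85, 92, 113, 138, 150, 153, 153, 153]
115 [129, 130, 129, 129, 127, 124, 123, 119, 115, 108, 99, 86, 79, 89, 110, 121, 124, 124, 125, 126, 128, 129, 130, 129]
```

View pics/fin.png

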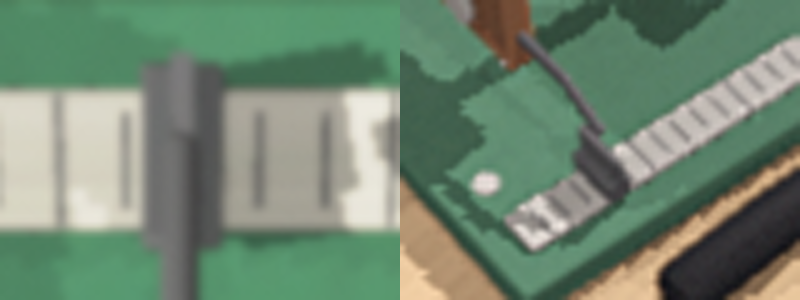

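The wrist crop shows the pointer (column ≈255.8) over the ridge (≈256.1), and the scene view agrees. I'll add a last 0.3 mm and check that it holds steady.

```bash
python3 -m jog '{"jaw":[4,4,4,4,4],"slide":[[0,0.01,0],[0,0,0],[0,0,0],[0,0,0],[0,0,0]],"spin":[0,0,0,0,0]}' && python3 -c "
from workcell import env
print(env.job_done())"
```

```text
time_s: 11.55
ee_pos: [546.6, -111.2, 87.0]
ee_rot: [-179.7, -0.1, -11.0]
force: [1.9, 11.3, 2.9]
gripper_width: 13.9
gripper_force: 40.0
the job is handed in; nothing more can be done
None
```

The job is handed in, with no verdict shown: the lock lever is at its open stop, and the gripper is holding the jaw plate against the spring with its pointer over the clip ridge (to about 0.3 mm by the wrist camera).

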